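# Snap the bearing end cover home

## Task

One of the two flange bearings still has its end cover standing proud. Take the smaller of the two cup-shaped drivers from the plywood tray, set it squarely over that cover and, keeping hold of it, press straight down until the cover clicks fully home all round; then stand the driver upright back in the tray. Do not touch the cover with the gripper itself, and leave the larger driver, the spare cover and the wrench where they are.

Things in the scene. Friction and masses are not known exactly. Their poses are not given: they have to be found in the camera images.
- hub_face (a point): Centre of the upper face of the hub of the flange bearing whose cover needs pressing, on its vertical bore axis. Grey cast unit fixed to the bench: flange 90 x 90 x 14 mm, round hub 84 mm across at its foot, 80 mm at its face, which is 36 mm above the bench; bore 55 mm with four sprung balls just inside. z up. The two bearings may stand in either place.
- cover_rim (a point): Centre of the underside of the rim of that bearing's white plastic end cover. Rim 60 mm across, 4 mm thick; on it a centred blunt cone 30 mm across at its foot, 20 mm at its top, 8 mm high. z is its axis, up. At the start the rim stands about 9 mm above the hub face; fully home it lies on the hub face (this point at hub_face).
- done_face (a point): The same point (centre of the hub's upper face, 36 mm above the bench) on the other, finished flange bearing, identical and fixed, whose cover is already home. An obstacle: its top is 48 mm above the bench.
- tray: Low plywood tray fixed to the bench, 216 mm (its x) x 112 mm (its y), walls 5 mm thick and 16 mm high, floor 5 mm thick, with one 5 mm cross wall in the middle that makes two bays of about 100 x 102 mm. Origin at the centre of its underside on the bench; bay centres 53 mm either way along its x. Each bay holds one driver.
- driver_grip (a point): Smaller driver, loose, about 0.25 kg, standing in either bay: point on its axis 52 mm above its foot, the height to grip (57 mm above the bench in the tray). Round black handle 28 mm thick, 22 to 80 mm above the foot; below it an aluminium cup 52 mm across, open downwards, pocket 37 mm across and 14 mm deep: its foot ring bears on the cover's rim around the cone. z up its axis.
- big_driver_grip (a point): Larger driver, loose, 0.4 kg, in the other bay, for another size of cover: same handle and height (80 mm), cup 76 mm across. The point is on its axis 52 mm above its foot. Leave it alone.
- spare_cover: Spare white end cover, 60 mm across and 26 mm high, lying loose upside down on the bench (its cone's flat end on the bench). Origin at the centre of its uppermost face. Leave it alone.
- wrench_grip (a point): Handle of a loose steel wrench, 190 mm long and under 20 mm thick, lying flat on the bench. Leave it alone.
- cover: The same cover, loose, 40 g; origin on its axis at its lower end inside the bore, 14 mm below the rim's underside; z up. At the start it rests on, and is centred by, the sprung balls. A push of about 10 to 15 N makes it snap past them, and they then hold it down; the weight of the driver alone does not.
Mind the look-alikes: they are no part of the job. What is shaped like the part that bears driver_grip but blue is not meant.

How it is judged:
On the way, in this order (a step that is already met when the one before it is completed fails the run):
1. the smaller driver is lifted clear of the tray while the cover still stands proud (height (world z) of driver_grip above 0.085 m and z of cover_rim in the frame of hub_face above 0.006 m and contact force between the fingers and driver above 1 N), for 0.05 s.
2. the cover is home all round while the gripper holds the smaller driver squarely on it or close above it (z of cover_rim in the frame of hub_face below 0.0018 m and angle between cover_rim's own z axis and vertical below 0.05 rad and horizontal distance between driver_grip and hub_face below 0.008 m and z of driver_grip in the frame of hub_face below 0.076 m and contact force between the fingers and driver above 1 N and angle between driver_grip's own z axis and vertical below 0.12 rad), for 0.05 s.
At the end, for the whole second after the job is handed in: The cover's rim lies on the hub face within 1.8 mm, level within 0.05 rad and centred within 3 mm, and the smaller driver stands upright (within 0.08 rad) on the floor of the tray, released and at rest (z of cover_rim in the frame of hub_face between -0.003 and 0.0018 m and horizontal distance between cover_rim and hub_face below 0.003 m and angle between cover_rim's own z axis and vertical below 0.05 rad and x of driver_grip in the frame of tray between -0.09 and 0.09 m and y of driver_grip in the frame of tray between -0.04 and 0.04 m and z of driver_grip in the frame of tray below 0.061 m and angle between driver_grip's own z axis and vertical below 0.08 rad and linear speed of each of driver, cover below 0.02 m/s); the robot touches nothing.
It fails at once if the gripper or arm itself touches the cover (contact force between any of the fingers, the arm and cover above 0.5 N).
It fails at once if the larger driver is moved more than 25 mm or tipped (distance of big_driver_grip from where it was at the start of the episode above 0.025 m or angle between big_driver_grip's own z axis and vertical above 0.3 rad).
It fails at once if the spare cover or the wrench is moved more than 25 mm (distance of any of spare_cover, wrench_grip from where it was at the start of the episode above 0.025 m).
It also fails if it takes over 45 s, if anything falls off the work surface, if the arm or the gripper's body presses on something with over 40 N, if the wrist force passes 120 N, or if a joint passes its speed limit or range.

## Robot

A 6-joint arm with a two-finger parallel gripper is mounted at the origin on the work surface. World frame = base frame: x ahead of the robot, y to its left, z up, the work surface at z = 0. Lengths are in m, angles in rad, forces in N, time in s.
With the tool pointing down it reaches from about 0.3 to 0.95 m from the base axis. Payload 3.1 kg.
Tool frame: the origin (TCP) lies midway between the tips of the shut fingers; the grasp point (between the pads) lies 19 mm behind it; z points along the fingers, y is the line along which they close (so a half turn about z gives the same grasp; the last joint's range is limited). The gripper opens to 85 mm and grips with 20 to 120 N. Pads are 22 mm wide; open, the fingers measure 114 mm over their backs; the gripper's body (76 mm by 85 mm) begins 54 mm behind the grasp point. The pads swing forward as they close: fully open they stand 13 mm farther back than shut.
Start: joints at [1.231, 0.308, 1.634, -0, 1.2, -0.07], TCP at [0.167, 0.602, 0.231] pointing down, gripper open.
Joint ranges: [-3.06, 3.06], [-0.79, 1.96], [0.05, 2.63], [-1.19, 4.34], [0.05, 2.64], [-2.94, 2.94]. Speed limits (rad/s): [2.79, 2.79, 3.14, 3.14, 3.14, 3.14].

## Interface

Orientations are given as a unit quaternion [x, y, z, w].
In Python, from workcell import monitor, optics, manip gives the robot as it stands.
- The arm moves only by the tool send_rows, never from a script. Its argument "commands" is a list of rows, each an object with "linear": the shift along the tool's x, y, z in m, a list of three; "rot": the turn, a rotation vector about the tool's x, y, z in rad, a list of three. In form: [{"linear": [tx, ty, tz], "rot": [rx, ry, rz]}, ...]. A call has 1 to 10 rows; each row is the pose to reach, as a shift and turn from the pose commanded when the call began, along the tool's axes at that moment; what a row does not reach only later rows make up. A row lasts 1/12 s, in which the tool goes at most 41.7 mm and 7.16 degrees, less where a joint would pass 70% of its speed; a pose out of reach is approached as far as the arm can. A call with a gripper value outside its range is refused whole. "grip" is the finger opening in m, from 0 to 0.0854, set as the call begins (left out, the last holds). The fingers move at their own pace and stop on an object; the grip force is fixed at half the most. Time passes only in rows, so rows that repeat a pose let the fingers close. It gives the time, the measured TCP pose, the force, the opening and the grip force at its end, in the units of the state.
- monitor.sense(): the state, without advancing time (a new reading comes with each control period).
- optics.grab_frame(name): name is "scene" or "top" or "wrist"; returns a dict with "img" (420x560x3 uint8, red, green, blue), "fx", "fy", "cx", "cy" (pixels), "extrinsics" (4x4, takes a point from camera to world coordinates). Camera axes: x right, y down, z forward; pixel columns grow to the right and rows downward; lengths in m; the calibration is good to about 2 mm. A picture is of the moment at which its call begins. There is no depth.
- manip.close_job(): hands the job in; it is judged then, once.
The state is a dict: "t": time; "joint_pos": joint angles; "joint_vel": joint speeds; "effort": joint torques, N m; "tool_pos": TCP position; "ee_rot": TCP orientation; "contact_force": force on the tool from outside, world axes, zero at the start; "moment": the same for the moment, N m; "gripper_width": finger opening in m; "gripper_force": force on a finger pad.
Only numpy, scipy, OpenCV 4.12 (cv2) and the standard library are available. Lean on these libraries where they do the work, as an engineer would, in place of code of your own. Each camera call takes 0.05 s, during which the arm holds its last target. There are 200 camera calls.

## Working session

There is one attempt and no reset: what is moved stays moved. The work goes in short steps, Python scripts to look and compute and a tool call to move; the robot and the scene stay as the last step left them, time stands still between calls to the robot, and variables do not carry over. Pictures are saved under pics/ and viewed, at most 10 in all, crops included, and the job is handed in when it is done.

Besides the shell and the picture viewer there is one more tool, called as name([rows], argument=value, ...), one row to a line, values as JSON. send_rows: Moves the arm, as the interface text tells. Its arguments: {"type":"object","properties":{"commands":{"type":"array"},"grip":{"type":"number"}},"required":["commands"]}

```bash
mkdir -p pics; cat > h.py <<'E'
from workcell import monitor, optics, manip
import cv2, numpy as np
def snap(n):
    f=optics.grab_frame(n); return f
def save(f,fn): cv2.imwrite('pics/'+fn,cv2.cvtColor(f['img'],cv2.COLOR_RGB2BGR))
def w(f,u,v,z):
    E=np.array(f['extrinsics']); d=E[:3,:3]@np.array([(u-f['cx'])/f['fx'],(v-f['cy'])/f['fy'],1]); o=E[:3,3]
    return o+d*(z-o[2])/d[2]
def px(f,p):
    E=np.array(f['extrinsics']); c=E[:3,:3].T@(np.array(p)-E[:3,3]); return f['fx']*c[0]/c[2]+f['cx'],f['fy']*c[1]/c[2]+f['cy']
E
python3 - <<'E'
from h import *
for n in('top','scene'):
    f=snap(n); save(f,n+'0.png'); print(n,f['fx'],f['cx'],f['cy'],np.round(f['extrinsics'],3).tolist())
s=monitor.sense(); print(s['t'],s['tool_pos'],s['ee_rot'])
E
```

```text
top 545.501912831727 280.11313362989574 214.85997968045476 [[0.085, -0.969, 0.231, 0.308], [-0.996, -0.083, 0.015, 0.027], [0.005, -0.232, -0.973, 1.169], [0.0, 0.0, 0.0, 1.0]]
scene 389.9927896179242 279.367372781768 209.7057593000545 [[0.559, 0.587, -0.585, 1.034], [0.829, -0.392, 0.398, -0.288], [0.005, -0.708, -0.706, 0.656], [0.0, 0.0, 0.0, 1.0]]
0.1 [0.16637511 0.60168446 0.2301761 ] [ 1.34501171e-01  9.90912895e-01 -1.00954710e-03 -2.21961725e-04]
```

View pics/top0.png

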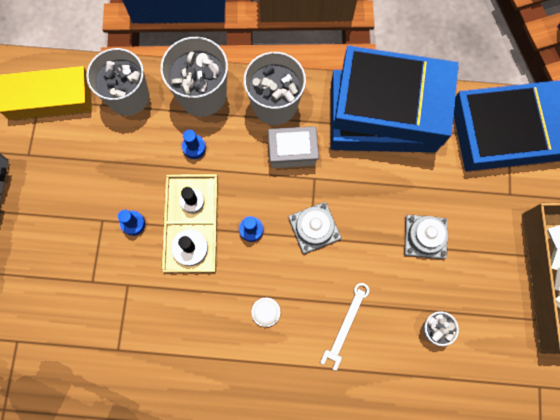

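View pics/scene0.png

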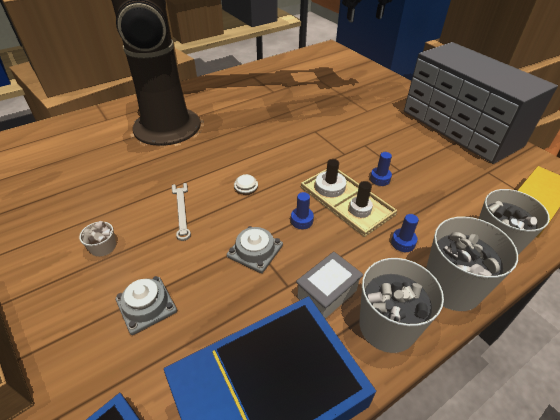

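Candidates for the smaller driver in the top image are the black-handled one in the upper bay (191,200), the larger one in the lower bay (188,247), and blue look-alikes at (194,145), (131,221) and (251,229). By the description I choose (191,200). The bearings are at (315,227) and (428,236). I'll check all of these in one close crop.

```bash
python3 - <<'E'
from h import *
f=snap('top');g=snap('scene')
def c(F,u,v,r,s=4): return cv2.resize(F['img'][v-r:v+r,u-r:u+r],(390,290) if 0 else (290,290),interpolation=cv2.INTER_CUBIC)
A=np.hstack([c(f,315,227,29),c(f,428,236,29)]);B=np.hstack([c(g,256,243,36),c(g,145,300,36)])
A=cv2.resize(np.hstack([A[:, :],]),(580,290));
C=np.vstack([c(f,191,224,58)[:, :],c(g,348,195,58)]); C=cv2.resize(C,(218,580)) if 0 else C[:, 36:254]
cv2.imwrite('pics/crop.png',cv2.cvtColor(np.hstack([np.vstack([A,B]),C]),cv2.COLOR_RGB2BGR))
for n,F,pts in(('top',f,[(315,222,.05),(428,232,.05),(190,224,0),(191,203,.02),(188,249,.02),(194,150,.01),(131,225,.01),(251,234,.01),(266,313,.02)]),('sc',g,[(255,238,.05),(143,291,.05),(361,207,.02),(331,183,.02)])):
    for p in pts: print(n,p,w(F,*p).round(3))
E
```

```text
top (315, 222, 0.05) [ 0.565 -0.03   0.05 ]
top (428, 232, 0.05) [ 0.564 -0.267  0.05 ]
top (190, 224, 0) [0.548 0.241 0.   ]
top (191, 203, 0.02) [0.591 0.24  0.02 ]
top (188, 249, 0.02) [0.49  0.234 0.02 ]
top (194, 150, 0.01) [0.716 0.251 0.01 ]
top (131, 225, 0.01) [0.533 0.366 0.01 ]
top (251, 234, 0.01) [0.536 0.104 0.01 ]
top (266, 313, 0.02) [0.37  0.057 0.02 ]
sc (255, 238, 0.05) [ 0.572 -0.033  0.05 ]
sc (143, 291, 0.05) [ 0.568 -0.269  0.05 ]
sc (361, 207, 0.02) [0.605 0.234 0.02 ]
sc (331, 183, 0.02) [0.5  0.23 0.02]
```

View pics/crop.png

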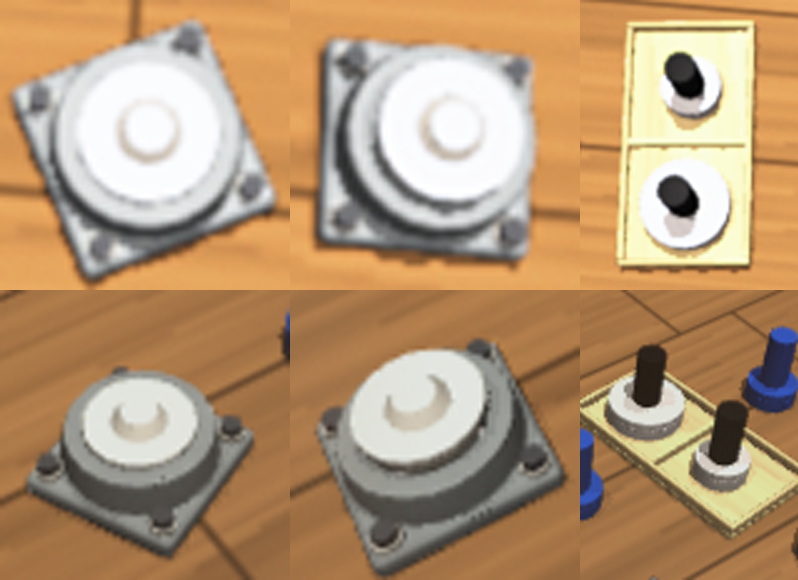

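The picture settles the choice. The left bearing's cover (315,222) is flush. The right bearing's (428,232) shows a dark gap and an offset, so it is the proud one. The smaller black-handled driver is in the far bay, with its handle top at about (189,193) in top and (366,184) in scene.

```bash
cat >> h.py <<'E'
from scipy.spatial.transform import Rotation as R
def rel(p):
    s=monitor.sense(); return (R.from_quat(s['ee_rot']).inv().apply(np.array(p)-s['tool_pos'])).round(4), R.from_quat(s['ee_rot']).as_euler('ZYX').round(4)
def ray(f,u,v):
    E=np.array(f['extrinsics']); d=E[:3,:3]@np.array([(u-f['cx'])/f['fx'],(v-f['cy'])/f['fy'],1]); return E[:3,3],d/np.linalg.norm(d)
E
python3 - <<'E'
from h import *
f=snap('top');g=snap('scene')
print(w(f,189.4,192.8,.085),w(g,365.6,184.2,.085),'cone',w(f,431,231,.057))
d=np.mean([w(f,189.4,192.8,.085),w(g,365.6,184.2,.085)],0); print(d,rel([d[0],d[1],.17]))
E
```

```text
[0.59625285 0.23437256 0.085     ] [0.60067576 0.23862125 0.085     ] cone [ 0.56490508 -0.27165939  0.057     ]
[0.59846431 0.23649691 0.085     ] (array([-0.5138, -0.2372,  0.061 ]), array([ 2.8718e+00, -1.0000e-04, -3.1407e+00]))
```

send_rows([
  {"linear":[-0.04,-0.018,0.005],"rot":[0,0,0]},
  {"linear":[-0.075,-0.034,0.01],"rot":[0,0,0]},
  {"linear":[-0.11,-0.05,0.014],"rot":[0,0,0]},
  {"linear":[-0.145,-0.066,0.018],"rot":[0,0,0]},
  {"linear":[-0.18,-0.083,0.022],"rot":[0,0,0]},
  {"linear":[-0.215,-0.1,0.026],"rot":[0,0,0]},
  {"linear":[-0.25,-0.116,0.03],"rot":[0,0,0]},
  {"linear":[-0.285,-0.132,0.034],"rot":[0,0,0]},
  {"linear":[-0.32,-0.148,0.038],"rot":[0,0,0]},
  {"linear":[-0.355,-0.164,0.042],"rot":[0,0,0]},
], grip=0.0854)

```text
t: 1.13
tool_pos: [0.4663, 0.3483, 0.1893]
ee_rot: [0.135, 0.991, 0.0, 0.0]
contact_force: [-0.2, -0.1, -0.3]
gripper_width: 0.0852
gripper_force: 0.0
```

send_rows([
  {"linear":[-0.035,-0.016,0.003],"rot":[0,0,0]},
  {"linear":[-0.07,-0.032,0.006],"rot":[0,0,0]},
  {"linear":[-0.105,-0.048,0.01],"rot":[0,0,0]},
  {"linear":[-0.135,-0.062,0.014],"rot":[0,0,0]},
  {"linear":[-0.159,-0.073,0.019],"rot":[0,0,0]},
  {"linear":[-0.159,-0.073,0.019],"rot":[0,0,0]},
  {"linear":[-0.159,-0.073,0.019],"rot":[0,0,0]},
])

```text
t: 1.72
tool_pos: [0.5994, 0.2356, 0.1696]
ee_rot: [0.136, 0.991, -0.0, -0.001]
contact_force: [0.5, -0.2, -0.6]
gripper_width: 0.0855
gripper_force: 0.0
```

```bash
python3 - <<'E'
from h import *
f=snap('wrist'); save(f,'w1.png'); s=monitor.sense(); print(s['t'],s['tool_pos'],s['contact_force'],np.round(f['extrinsics'],3).tolist(),f['fx'])
for z in(.005,.027,.085): print(z,px(f,[.5985,.2365,z]))
E
```

```text
1.7667 [0.59854651 0.23668043 0.16982377] [-0.08756462 -0.35013763 -0.41752717] [[0.27, 0.918, 0.29, 0.527], [0.963, -0.257, -0.081, 0.256], [0.0, 0.301, -0.954, 0.312], [0.0, 0.0, 0.0, 1.0]] 347.8530058846697
0.005 (np.float64(280.9481016661739), np.float64(184.80350005456154))
0.027 (np.float64(280.9937764993552), np.float64(190.9466631087484))
0.085 (np.float64(281.15264681254695), np.float64(212.31436541723332))
```

View pics/w1.png

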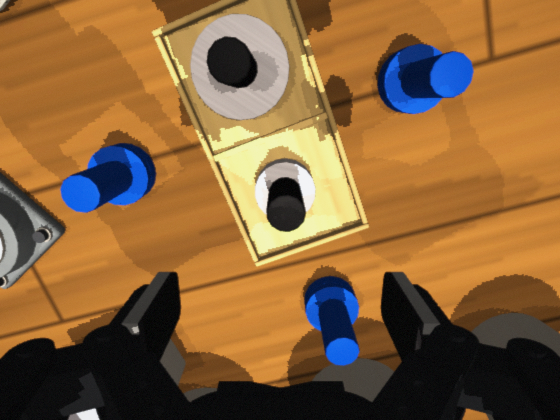

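The wrist picture shows the driver's handle top at (287,213) and its cup at (285,190). That is about 5 px right of my prediction, which means a 3 mm shift along tool y.

send_rows([
  {"linear":[0,0.003,0.03],"rot":[0,0,0]},
  {"linear":[0,0.003,0.06],"rot":[0,0,0]},
  {"linear":[0,0.003,0.09],"rot":[0,0,0]},
  {"linear":[0,0.003,0.115],"rot":[0,0,0]},
  {"linear":[0,0.003,0.132],"rot":[0,0,0]},
  {"linear":[0,0.003,0.132],"rot":[0,0,0]},
  {"linear":[0,0.003,0.132],"rot":[0,0,0]},
])

```text
t: 2.35
tool_pos: [0.5977, 0.2408, 0.0375]
ee_rot: [0.134, 0.991, -0.0, -0.001]
contact_force: [-0.2, 0.3, -0.1]
gripper_width: 0.0852
gripper_force: 0.0
```

send_rows([
  {"linear":[0,0,0],"rot":[0,0,0]},
  {"linear":[0,0,0],"rot":[0,0,0]},
  {"linear":[0,0,0],"rot":[0,0,0]},
  {"linear":[0,0,0],"rot":[0,0,0]},
  {"linear":[0,0,0],"rot":[0,0,0]},
  {"linear":[0,0,0],"rot":[0,0,0]},
  {"linear":[0,0,0],"rot":[0,0,0]},
  {"linear":[0,0,0],"rot":[0,0,0]},
], grip=0.0)

```text
t: 3.02
tool_pos: [0.6004, 0.2399, 0.0396]
ee_rot: [0.135, 0.991, 0.0, 0.001]
contact_force: [-1.0, -0.5, 6.2]
gripper_width: 0.0267
gripper_force: 58.8
```

send_rows([
  {"linear":[0,0,-0.02],"rot":[0,0,0]},
  {"linear":[0,0,-0.05],"rot":[0,0,0]},
  {"linear":[0,0,-0.08],"rot":[0,0,0]},
  {"linear":[0,0,-0.11],"rot":[0,0,0]},
  {"linear":[0,0,-0.132],"rot":[0,0,0]},
  {"linear":[0,0,-0.132],"rot":[0,0,0]},
  {"linear":[0,0,-0.132],"rot":[0,0,0]},
])

```text
t: 3.6
tool_pos: [0.6002, 0.24, 0.1709]
ee_rot: [0.135, 0.991, 0.001, 0.001]
contact_force: [-0.2, -0.3, -4.9]
gripper_width: 0.0268
gripper_force: 59.7
```

```bash
python3 - <<'E'
from h import *
f=snap('wrist'); save(f,'w2.png'); s=monitor.sense(); print(s['t'],s['tool_pos'],s['gripper_width'],s['contact_force'])
p=s['tool_pos'];print([px(f,[p[0],p[1],p[2]+dz]) for dz in (.047,-.011,-.033)])
# approach: first a viewing pose short of the bearing
print(rel([.565,-.270,.19]), w(f,280,100,0))
E
```

```text
3.65 [0.59860343 0.2394593  0.16867364] 0.027023861361705467 [-0.44024494 -0.55576821 -3.29286453]
[(np.float64(277.6711385413948), np.float64(333.3420491374732)), (np.float64(278.32668868519863), np.float64(256.9788450279263)), (np.float64(278.4764463563163), np.float64(239.53399246459526))]
(array([-0.1034, -0.5   , -0.0209]), array([ 2.8716e+00, -1.9000e-03, -3.1404e+00])) [0.52901562 0.25974739 0.        ]
```

View pics/w2.png

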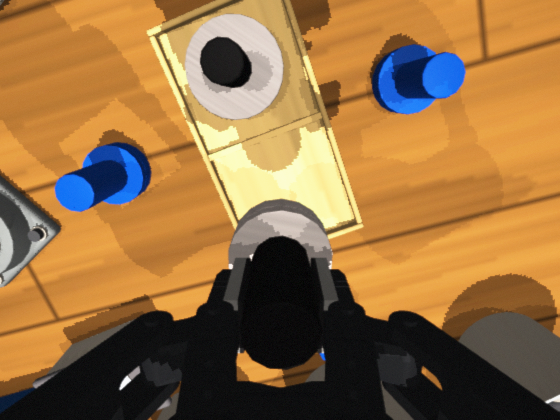

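The driver is held between the pads, with its cup at about (281,245). It may be pitched slightly in the grip. I'll go to a viewing pose with the proud bearing ahead of the cup and check both there.

send_rows([
  {"linear":[-0.013,-0.037,0],"rot":[0,0,0]},
  {"linear":[-0.026,-0.074,0],"rot":[0,0,0]},
  {"linear":[-0.039,-0.11,0],"rot":[0,0,0]},
  {"linear":[-0.052,-0.147,0],"rot":[0,0,0]},
  {"linear":[-0.065,-0.184,0],"rot":[0,0,0]},
  {"linear":[-0.078,-0.22,0],"rot":[0,0,0]},
  {"linear":[-0.091,-0.257,0],"rot":[0,0,0]},
  {"linear":[-0.104,-0.294,0],"rot":[0,0,0]},
  {"linear":[-0.117,-0.33,0],"rot":[0,0,0]},
  {"linear":[-0.13,-0.365,0],"rot":[0,0,0]},
])

```text
t: 4.48
tool_pos: [0.6249, -0.1479, 0.1661]
ee_rot: [0.135, 0.991, 0.001, -0.003]
contact_force: [0.9, -0.0, -2.6]
gripper_width: 0.0266
gripper_force: 60.0
```

send_rows([
  {"linear":[-0.013,-0.037,0],"rot":[0,0,0]},
  {"linear":[-0.026,-0.074,0],"rot":[0,0,0]},
  {"linear":[-0.039,-0.1,0],"rot":[0,0,0]},
  {"linear":[-0.045,-0.115,0],"rot":[0,0,0]},
  {"linear":[-0.045,-0.115,0],"rot":[0,0,0]},
  {"linear":[-0.045,-0.115,0],"rot":[0,0,0]},
])

```text
t: 4.98
tool_pos: [0.6386, -0.2689, 0.1671]
ee_rot: [0.135, 0.991, 0.001, -0.003]
contact_force: [0.5, 0.8, -4.1]
gripper_width: 0.0262
gripper_force: 59.9
```

```bash
cat >> h.py <<'E'
def circ(im,f,c,r,ax=(0,0,1),col=(255,0,0)):
    ax=np.array(ax)/np.linalg.norm(ax); a=np.cross(ax,[1,0,0.01]); a/=np.linalg.norm(a); b=np.cross(ax,a)
    P=np.array([px(f,np.array(c)+r*(np.cos(t)*a+np.sin(t)*b)) for t in np.linspace(0,6.3,60)])
    cv2.polylines(im,[np.int32(P*256)],True,col,1,cv2.LINE_8,8)
E
python3 - <<'E'
from h import *
f=snap('wrist'); g=snap('scene'); np.save('f3.npy',[f,g],allow_pickle=True); s=monitor.sense(); print(s['t'],s['tool_pos'],s['ee_rot'])
Z=R.from_quat(s['ee_rot']).apply([0,0,-1]); G=s['tool_pos']+.019*Z
out=[]
for F in(f,g):
    u,v=map(int,px(F,G)); 
    if F is f: F['img']=cv2.resize(F['img'],None,fx=1,fy=1)
    k=1 if F is f else 3
    H=dict(F); H['fx']*=k;H['fy']*=k;H['cx']*=k;H['cy']*=k
    im=cv2.resize(F['img'],None,fx=k,fy=k,interpolation=cv2.INTER_CUBIC)
    for h,r in((-.052,.026),(-.030,.026),(.028,.014)): circ(im,H,G+h*Z,r,Z)
    circ(im,H,[.565,-.270,.036],.040,col=(0,255,0)); circ(im,H,[.565,-.270,.057],.010,col=(0,0,255))
    if k==3: im=im[max(0,v*3-150):max(0,v*3-150)+420,max(u*3-60,0):max(u*3-60,0)+240]
    out.append(im)
cv2.imwrite('pics/ov3.png',cv2.cvtColor(np.hstack(out),cv2.COLOR_RGB2BGR))
E
```

```text
5.0833 [ 0.63924931 -0.26733626  0.16812385] [ 0.13414321  0.99095935  0.00118951 -0.00193587]
```

View pics/ov3.png

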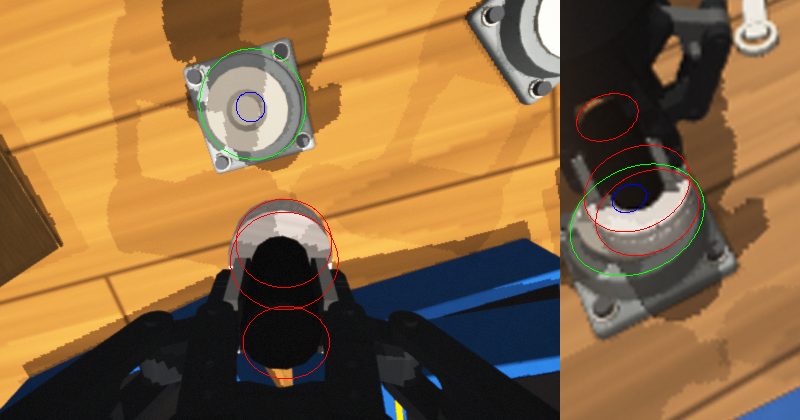

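The overlay shows the held driver matching the upright model to about 1 mm: the cup's top arc is at row 200 and its edges are at columns 230 and 332. The bearing is near (250,105). I'll zoom in on it to fit the cone and rim.

```bash
python3 - <<'E'
from h import *
f=np.load('f3.npy',allow_pickle=True)[0]
x0,y0,k=178,30,4
im=cv2.resize(f['img'][y0:y0+150,x0:x0+140],None,fx=k,fy=k,interpolation=cv2.INTER_CUBIC)
H=dict(f);H['fx']*=k;H['fy']*=k;H['cx']=(f['cx']-x0+.5)*k;H['cy']=(f['cy']-y0+.5)*k
c=[.565,-.270]
circ(im,H,c+[.036],.040,col=(0,255,0));circ(im,H,c+[.049],.030,col=(255,0,0));circ(im,H,c+[.057],.010,col=(0,0,255));circ(im,H,c+[.049],.015,col=(255,0,255))
cv2.imwrite('pics/z.png',cv2.cvtColor(im,cv2.COLOR_RGB2BGR))
for d in([.001,0],[0,.001]): print(np.array(px(H,[c[0]+d[0],c[1]+d[1],.05]))-px(H,c+[.05]))
E
```

```text
[1.63309903 5.59669305]
[ 5.34215958 -1.5632011 ]
```

View pics/z.png

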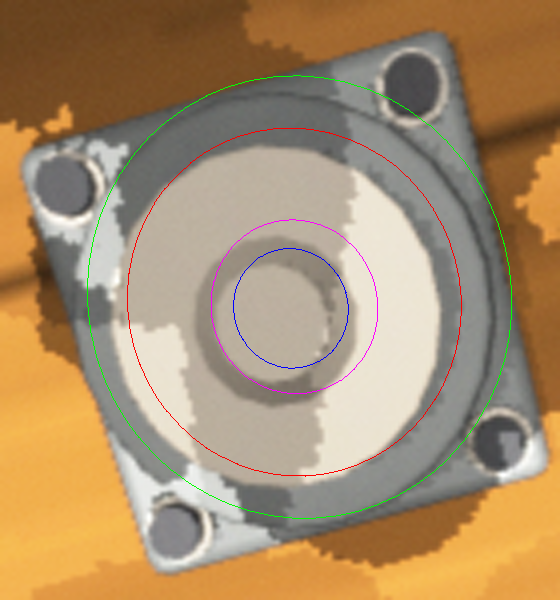

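The cone, rim and hub all sit about (-20,+15) zoomed px from my model, so the wrist view puts the bearing at (0.5665, -0.274). I'll hover over it with the foot about 7 mm above the cone.

send_rows([
  {"linear":[0.03,-0.01,0],"rot":[0,0,0]},
  {"linear":[0.055,-0.02,0],"rot":[0,0,0]},
  {"linear":[0.068,-0.024,0.01],"rot":[0,0,0]},
  {"linear":[0.068,-0.024,0.03],"rot":[0,0,0]},
  {"linear":[0.068,-0.024,0.05],"rot":[0,0,0]},
  {"linear":[0.068,-0.024,0.07],"rot":[0,0,0]},
  {"linear":[0.068,-0.024,0.07],"rot":[0,0,0]},
  {"linear":[0.068,-0.024,0.07],"rot":[0,0,0]},
])

```text
t: 5.75
tool_pos: [0.5671, -0.2719, 0.0987]
ee_rot: [0.134, 0.991, 0.001, -0.002]
contact_force: [0.4, -0.7, -3.0]
gripper_width: 0.0268
gripper_force: 59.9
```

```bash
python3 - <<'E'
from h import *
f=snap('wrist'); g=snap('scene'); P=[]
for i in range(8): s=monitor.sense(); P.append(s['tool_pos']); snap('wrist')
print(s['t'],np.mean(P,0),np.std(P,0))
out=[]
G=np.mean(P,0); 
for F,k,(x0,y0,W,Hh) in((f,2,(170,130,200,240)),(g,6,(110,248,66,80))):
    H=dict(F); H['fx']*=k;H['fy']*=k;H['cx']=(F['cx']-x0+.5)*k;H['cy']=(F['cy']-y0+.5)*k
    im=cv2.resize(F['img'][y0:y0+Hh,x0:x0+W],None,fx=k,fy=k,interpolation=cv2.INTER_CUBIC)
    circ(im,H,G+[0,0,-.033],.026);circ(im,H,[.5667,-.2735,.049],.030,col=(0,0,255));circ(im,H,[.5667,-.2735,.036],.040,col=(0,255,0))
    out.append(im)
cv2.imwrite('pics/hov.png',cv2.cvtColor(np.hstack(out),cv2.COLOR_RGB2BGR))
E
```

```text
6.2 [ 0.56951922 -0.27456608  0.10174296] [0.00036832 0.00032653 0.00039163]
```

View pics/hov.png

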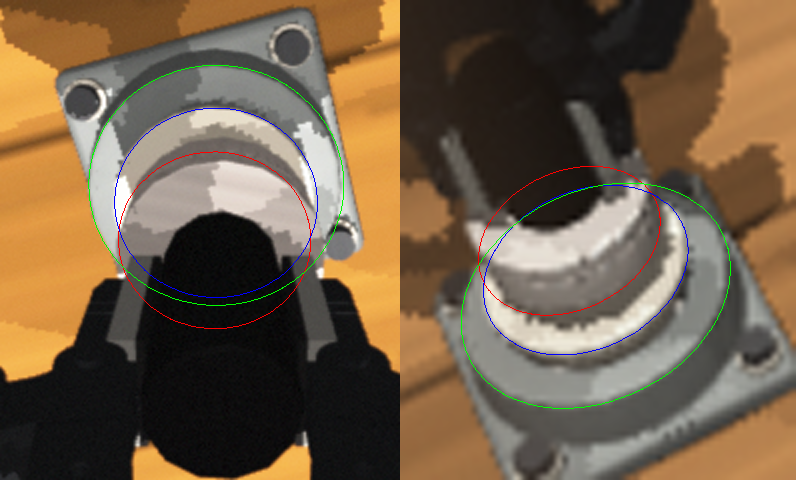

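```bash
python3 - <<'E'
from h import *
for i in range(5):
    s=monitor.sense(); f=snap('wrist'); E=np.array(f['extrinsics']); s2=monitor.sense()
    print(s['t'],s['tool_pos'].round(4),(R.from_quat(s['ee_rot']).inv().apply(E[:3,3]-s['tool_pos'])).round(4),E[:3,3].round(4), np.round(s['joint_pos'],4),s['contact_force'].round(1))
E
```

```text
6.25 [ 0.5687 -0.2747  0.1008] [ 0.0757 -0.     -0.1423] [ 0.4956 -0.2544  0.2431] [-0.5188  0.4641  1.7059 -0.      0.9706 -1.8197] [-0.7 -0.5 -4.3]
6.3 [ 0.5686 -0.2746  0.1006] [ 0.0757 -0.     -0.1423] [ 0.4955 -0.2544  0.2429] [-0.5189  0.4643  1.7061 -0.      0.9706 -1.8197] [ 0.1 -0.5 -3.7]
6.35 [ 0.5685 -0.2746  0.1005] [ 0.0757 -0.     -0.1423] [ 0.4955 -0.2544  0.2428] [-0.5189  0.4645  1.7062 -0.      0.9706 -1.8197] [-0.7 -0.7 -2.6]
6.4 [ 0.5684 -0.2745  0.1003] [ 0.0757 -0.     -0.1423] [ 0.4954 -0.2544  0.2427] [-0.5189  0.4647  1.7064  0.      0.9706 -1.8197] [-0.2 -0.2 -2.1]
6.45 [ 0.5684 -0.2745  0.1003] [ 0.0757 -0.     -0.1423] [ 0.4954 -0.2543  0.2426] [-0.5189  0.4647  1.7064  0.      0.9706 -1.8197] [-0.6  0.6 -4. ]
```

send_rows([
  {"linear":[0.001,0,0],"rot":[0,0,0]},
  {"linear":[0.001,0,0],"rot":[0,0,0]},
  {"linear":[0.001,0,0],"rot":[0,0,0]},
  {"linear":[0.001,0,0],"rot":[0,0,0]},
  {"linear":[0.001,0,0],"rot":[0,0,0]},
  {"linear":[0.001,0,0],"rot":[0,0,0]},
  {"linear":[0.001,0,0],"rot":[0,0,0]},
  {"linear":[0.001,0,0],"rot":[0,0,0]},
])

```text
t: 7.17
tool_pos: [0.5675, -0.2742, 0.1003]
ee_rot: [0.134, 0.991, -0.0, 0.0]
contact_force: [-0.0, -0.1, -3.3]
gripper_width: 0.0268
gripper_force: 59.9
```

```bash
python3 - <<'E'
from h import *
for i in range(3):
    s=monitor.sense(); print(s['t'],s['tool_pos'].round(4),s['ee_rot'].round(4)); snap('wrist')
E
```

```text
7.1667 [ 0.5675 -0.2742  0.1003] [ 0.1345  0.9909 -0.      0.    ]
7.2167 [ 0.5675 -0.2742  0.1003] [0.1345 0.9909 0.     0.    ]
7.2667 [ 0.5675 -0.2742  0.1003] [ 0.1345  0.9909 -0.     -0.    ]
```

send_rows([
  {"linear":[0.001,0,0.003],"rot":[0,0,0]},
  {"linear":[0.001,0,0.006],"rot":[0,0,0]},
  {"linear":[0.001,0,0.009],"rot":[0,0,0]},
  {"linear":[0.001,0,0.012],"rot":[0,0,0]},
  {"linear":[0.001,0,0.015],"rot":[0,0,0]},
  {"linear":[0.001,0,0.017],"rot":[0,0,0]},
  {"linear":[0.001,0,0.017],"rot":[0,0,0]},
  {"linear":[0.001,0,0.017],"rot":[0,0,0]},
])

```text
t: 7.98
tool_pos: [0.5664, -0.2738, 0.0833]
ee_rot: [0.134, 0.991, 0.0, -0.0]
contact_force: [-0.4, -0.0, -1.4]
gripper_width: 0.0264
gripper_force: 60.5
```

send_rows([
  {"linear":[0,0,0.002],"rot":[0,0,0]},
  {"linear":[0,0,0.004],"rot":[0,0,0]},
  {"linear":[0,0,0.005],"rot":[0,0,0]},
  {"linear":[0,0,0.005],"rot":[0,0,0]},
])

```text
t: 8.32
tool_pos: [0.5675, -0.2747, 0.079]
ee_rot: [0.134, 0.991, -0.001, 0.001]
contact_force: [0.9, -0.9, -2.0]
gripper_width: 0.0268
gripper_force: 60.5
```

send_rows([
  {"linear":[0,0,0.002],"rot":[0,0,0]},
  {"linear":[0,0,0.004],"rot":[0,0,0]},
  {"linear":[0,0,0.004],"rot":[0,0,0]},
  {"linear":[0,0,0.004],"rot":[0,0,0]},
])

```text
t: 8.65
tool_pos: [0.5664, -0.2738, 0.0741]
ee_rot: [0.135, 0.991, 0.0, -0.0]
contact_force: [-0.6, 0.4, 0.1]
gripper_width: 0.0267
gripper_force: 60.2
```

send_rows([
  {"linear":[0,0,0.002],"rot":[0,0,0]},
  {"linear":[0,0,0.004],"rot":[0,0,0]},
  {"linear":[0,0,0.004],"rot":[0,0,0]},
  {"linear":[0,0,0.004],"rot":[0,0,0]},
])

```text
t: 8.98
tool_pos: [0.5666, -0.2739, 0.0739]
ee_rot: [0.134, 0.991, 0.0, -0.001]
contact_force: [-6.9, 4.0, 18.0]
gripper_width: 0.0268
gripper_force: 62.4
```

send_rows([
  {"linear":[0,0,0.002],"rot":[0,0,0]},
  {"linear":[0,0,0.002],"rot":[0,0,0]},
  {"linear":[0,0,0.002],"rot":[0,0,0]},
  {"linear":[0,0,0.002],"rot":[0,0,0]},
])

```text
t: 9.32
tool_pos: [0.5666, -0.274, 0.0738]
ee_rot: [0.134, 0.991, 0.0, -0.001]
contact_force: [-10.0, 4.5, 26.0]
gripper_width: 0.0266
gripper_force: 63.3
```

```bash
python3 - <<'E'
from h import *
g=snap('scene'); t=snap('top'); s=monitor.sense(); print(s['tool_pos'],s['ee_rot'])
a=cv2.resize(g['img'][248:328,100:190],None,fx=5,fy=5,interpolation=cv2.INTER_CUBIC)
b=cv2.resize(t['img'][196:276,388:458],None,fx=5,fy=5,interpolation=cv2.INTER_CUBIC)
cv2.imwrite('pics/press.png',cv2.cvtColor(np.hstack([a,b]),cv2.COLOR_RGB2BGR))
E
```

```text
[ 0.56662241 -0.27392664  0.07380238] [ 1.34486285e-01  9.90915201e-01  2.78320634e-04 -6.52436174e-04]
```

View pics/press.png

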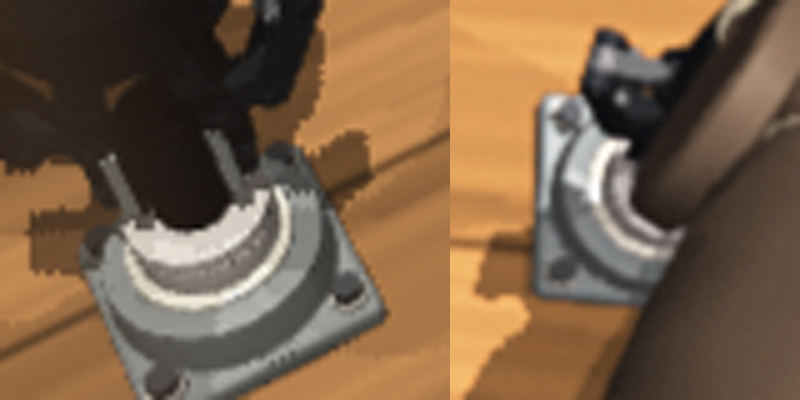

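The cover's rim now lies flat on the hub face all round, visible in the scene crop around (210,270), with the cup square on it. I'll lift and return.

send_rows([
  {"linear":[0,0,-0.005],"rot":[0,0,0]},
  {"linear":[0,0,-0.01],"rot":[0,0,0]},
  {"linear":[0,0,-0.018],"rot":[0,0,0]},
  {"linear":[0,0,-0.03],"rot":[0,0,0]},
  {"linear":[0,0,-0.05],"rot":[0,0,0]},
  {"linear":[0,0,-0.075],"rot":[0,0,0]},
  {"linear":[0,0,-0.1],"rot":[0,0,0]},
  {"linear":[0,0,-0.1],"rot":[0,0,0]},
])

```text
t: 10.08
tool_pos: [0.5704, -0.2761, 0.1745]
ee_rot: [0.134, 0.991, -0.002, 0.005]
contact_force: [1.8, -1.8, -1.5]
gripper_width: 0.0266
gripper_force: 60.1
```

```bash
python3 - <<'E'
from h import *
print(rel([.599,.2395,.17]))
E
```

```text
(array([0.1098, 0.5045, 0.0019]), array([ 2.8719,  0.011 , -3.1388]))
```

send_rows([
  {"linear":[0.008,0.036,0],"rot":[0,0,0]},
  {"linear":[0.015,0.072,0],"rot":[0,0,0]},
  {"linear":[0.023,0.108,0],"rot":[0,0,0]},
  {"linear":[0.03,0.144,0],"rot":[0,0,0]},
  {"linear":[0.038,0.18,0],"rot":[0,0,0]},
  {"linear":[0.045,0.216,0],"rot":[0,0,0]},
  {"linear":[0.053,0.252,0],"rot":[0,0,0]},
  {"linear":[0.06,0.288,0],"rot":[0,0,0]},
  {"linear":[0.068,0.324,0],"rot":[0,0,0]},
  {"linear":[0.076,0.36,0],"rot":[0,0,0]},
])

```text
t: 10.92
tool_pos: [0.5883, 0.0951, 0.1667]
ee_rot: [0.135, 0.991, -0.0, -0.001]
contact_force: [0.0, 0.4, -2.6]
gripper_width: 0.027
gripper_force: 60.1
```

send_rows([
  {"linear":[0.008,0.036,0],"rot":[0,0,0]},
  {"linear":[0.015,0.072,0],"rot":[0,0,0]},
  {"linear":[0.023,0.108,0],"rot":[0,0,0]},
  {"linear":[0.028,0.13,0],"rot":[0,0,0]},
  {"linear":[0.03,0.144,0],"rot":[0,0,0]},
  {"linear":[0.03,0.144,0],"rot":[0,0,0]},
  {"linear":[0.03,0.144,0],"rot":[0,0,0]},
  {"linear":[0.03,0.144,0],"rot":[0,0,0]},
  {"linear":[0.03,0.144,0],"rot":[0,0,0]},
])

```text
t: 11.67
tool_pos: [0.5985, 0.2384, 0.1677]
ee_rot: [0.135, 0.991, -0.001, -0.0]
contact_force: [-1.0, -0.1, -2.3]
gripper_width: 0.0268
gripper_force: 60.3
```

```bash
python3 - <<'E'
from h import *
s=monitor.sense();print(s['t'],s['tool_pos'].round(4)); print(rel([.599,.2395,.0395]))
E
```

```text
11.6667 [0.5985 0.2384 0.1677]
(array([-0.0002,  0.0014,  0.1282]), array([ 2.8702e+00, -8.0000e-04, -3.1403e+00]))
```

send_rows([
  {"linear":[0,0.001,0.03],"rot":[0,0,0]},
  {"linear":[0,0.001,0.06],"rot":[0,0,0]},
  {"linear":[0,0.001,0.09],"rot":[0,0,0]},
  {"linear":[0,0.001,0.11],"rot":[0,0,0]},
  {"linear":[0,0.001,0.118],"rot":[0,0,0]},
  {"linear":[0,0.001,0.122],"rot":[0,0,0]},
  {"linear":[0,0.001,0.126],"rot":[0,0,0]},
  {"linear":[0,0.001,0.129],"rot":[0,0,0]},
  {"linear":[0,0.001,0.129],"rot":[0,0,0]},
  {"linear":[0,0.001,0.129],"rot":[0,0,0]},
])

```text
t: 12.5
tool_pos: [0.6, 0.2414, 0.0407]
ee_rot: [0.135, 0.991, 0.001, 0.001]
contact_force: [0.1, -0.2, -3.4]
gripper_width: 0.0265
gripper_force: 60.4
```

send_rows([
  {"linear":[0,0,0.001],"rot":[0,0,0]},
  {"linear":[0,0,0.002],"rot":[0,0,0]},
  {"linear":[0,0,0.002],"rot":[0,0,0]},
  {"linear":[0,0,0.002],"rot":[0,0,0]},
  {"linear":[0,0,0.002],"rot":[0,0,0]},
])

```text
t: 12.92
tool_pos: [0.6002, 0.2415, 0.0397]
ee_rot: [0.134, 0.991, 0.0, 0.001]
contact_force: [-1.3, -0.8, 6.3]
gripper_width: 0.0267
gripper_force: 61.4
```

Touchdown, with contact force +6 N. I'll release and retreat.

send_rows([
  {"linear":[0,0,0],"rot":[0,0,0]},
  {"linear":[0,0,0],"rot":[0,0,0]},
  {"linear":[0,0,0],"rot":[0,0,0]},
  {"linear":[0,0,0],"rot":[0,0,0]},
  {"linear":[0,0,0],"rot":[0,0,0]},
  {"linear":[0,0,0],"rot":[0,0,0]},
  {"linear":[0,0,0],"rot":[0,0,0]},
  {"linear":[0,0,0],"rot":[0,0,0]},
], grip=0.0854)

```text
t: 13.58
tool_pos: [0.5989, 0.2411, 0.0371]
ee_rot: [0.135, 0.991, -0.0, -0.0]
contact_force: [0.9, 0.1, -0.2]
gripper_width: 0.085
gripper_force: 0.0
```

send_rows([
  {"linear":[0,0,-0.02],"rot":[0,0,0]},
  {"linear":[0,0,-0.05],"rot":[0,0,0]},
  {"linear":[0,0,-0.08],"rot":[0,0,0]},
  {"linear":[0,0,-0.11],"rot":[0,0,0]},
  {"linear":[0,0,-0.14],"rot":[0,0,0]},
  {"linear":[0,0,-0.16],"rot":[0,0,0]},
  {"linear":[0,0,-0.16],"rot":[0,0,0]},
  {"linear":[0,0,-0.16],"rot":[0,0,0]},
])

```text
t: 14.25
tool_pos: [0.6001, 0.2414, 0.1991]
ee_rot: [0.135, 0.991, 0.001, 0.002]
contact_force: [0.0, 0.3, -0.3]
gripper_width: 0.0856
gripper_force: 0.0
```

```bash
python3 - <<'E'
from h import *
a=snap('wrist');g=snap('scene')
c=cv2.resize(g['img'][248:328,100:180],None,fx=5,fy=5,interpolation=cv2.INTER_CUBIC)
cv2.imwrite('pics/fin.png',cv2.cvtColor(np.hstack([a['img'][:400,80:480],c]),cv2.COLOR_RGB2BGR))
E
```

```text
(no output)
```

View pics/fin.png

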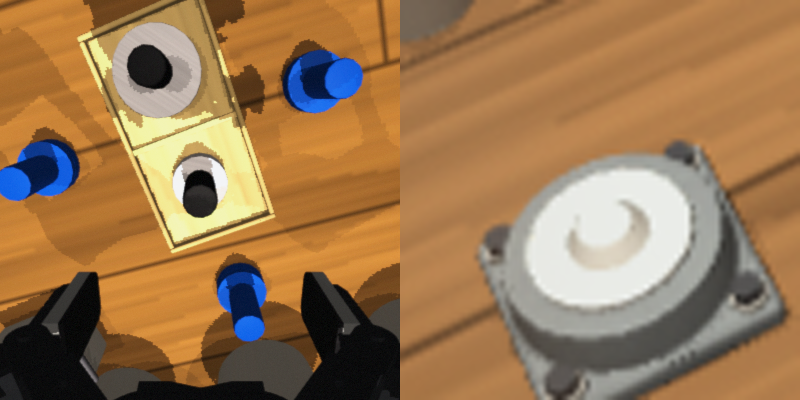

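The driver stands upright in its bay at (200,190), the cover is flush and level at (610,235), and nothing else has moved.

```bash
python3 -c "
from h import *
print(manip.close_job())"
```

```text
the job is handed in; nothing more can be done
None
```

I pressed the proud cover home with the smaller driver, stood the driver upright back in its tray bay, and handed the job in at about 14 s; the final pictures show the cover flush and level, but the hand-in returned no verdict.

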